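# Roll down the facing strip of the headset cradle

## Robot

A 6-joint arm with a two-finger parallel gripper is mounted at the origin on the work surface. World frame = base frame: x ahead of the robot, y to its left, z up, the work surface at z = 0. Lengths are in mm, angles in rad, forces in N, time in s.
With the tool pointing down it reaches from about 375 to 975 mm from the base axis. Payload 3.8 kg.
Tool frame: the origin (TCP) lies on the centre line of the jaws, within the pads' length; the fingertips stand 22 mm ahead of it and the grasp point (between the pads) lies 3 mm ahead of it; z points along the fingers, y is the line along which they close (so a half turn about z gives the same grasp; the last joint's range is limited). The gripper opens to 88 mm and grips with 3 to 60 N. Pads are 18 mm wide; open, the fingers measure 123 mm over their backs; the gripper's body (75 mm by 187 mm) begins 45 mm behind the grasp point.
Start: joints at [1.269, 0.264, 1.604, -0, 1.274, -0.037], TCP at [176.656, 651.468, 260.706] pointing down, gripper open.
Joint ranges: [-2.63, 2.63], [-0.94, 2.18], [0.31, 2.57], [-1.31, 4.45], [0, 2.66], [-2.55, 2.55]. Speed limits (rad/s): [2.57, 2.57, 3.14, 3.14, 3.14, 3.14].

## Interface

Orientations are given as a 3x3 rotation matrix whose columns are the frame's x, y, z axes.
In Python, from cell import * gives the robot as it stands. The module is installed in compiled form; this text tells all that it offers.
- The arm moves only by the shell command python3 -m inch 'ROWS'. ROWS is JSON, a list of rows, each an object with "offset": the shift along the tool's x, y, z in mm, a list of three; "roll": the turn about the tool's z in rad; "claw": the opening, from 0 (shut) to 1 (fully open). A call has 1 to 8 rows; each row shifts and turns the commanded pose from where the row before left it, along the tool's axes as they then stand; what a row does not reach is not made up. A row lasts 1/10 s, in which the tool goes at most 50 mm and 8.59 degrees, less where a joint would pass 70% of its speed; a pose out of reach is approached as far as the arm can. A call is refused whole if a number of a shift passes 50 or a number of a turn 0.15, either way. A call with a gripper value outside its range is refused whole. The fingers move at their own pace and stop on an object; the grip force is fixed at half the most. Time passes only in rows, so rows that do not move let the fingers close. It gives the time, the measured TCP pose, the force, the opening and the grip force at its end, in the units of the state.
- get_obs(): the state, without advancing time (a new reading comes with each control period).
- capture(name): name is "side" or "top" or "wrist"; returns a dict with "img" (400x640x3 uint8, red, green, blue), "fx", "fy", "cx", "cy" (pixels), "distortion" ([k1, k2, p1, p2, k3] as OpenCV has them; the pictures are not rectified), "R" (3x3) and "t" (3): a world point X has camera coordinates R X + t; the wrist camera has in their place "mount" (4x4, takes a point from camera to tool coordinates, whose origin is the TCP and whose axes are the flange's). Camera axes: x right, y down, z forward; pixel columns grow to the right and rows downward; lengths in mm; the calibration is good to about 2 mm. A picture is of the moment at which its call begins: read the wrist's pose just before it. There is no depth.
- finish_job(): hands the job in; it is judged then, once.
The state is a dict: "clock": time; "q": joint angles; "dq": joint speeds; "tau": joint torques, N m; "position": TCP position; "tool_rot": TCP orientation; "force": force on the tool from outside, world axes, zero at the start; "moment": the same for the moment, N m; "finger_gap": finger opening in mm; "gripper_force": force on a finger pad.
Only numpy, scipy, OpenCV 4.12 (cv2) and the standard library are available. Lean on these libraries where they do the work, as an engineer would, in place of code of your own. Each camera call takes 0.05 s, during which the arm holds its last target. There are 200 camera calls.

## Task

Swing the little gate in front of the headset cradle wide open, then take the hand roller and roll it along the sloping strip from end to end, held square to the slope with steady moderate pressure, until all six raised slats are flush with the frame. Press the slats only with the roller. Put the roller back upright on its rest, leave the gate open, and leave the belt pack, mic capsule, ear cushion and jack adapter where they are.

Things in the scene. Friction and masses are not known exactly. Their poses are not given: they have to be found in the camera images.
- cradle: dark wooden headset cradle, fixed: base plate 205 (x) x 285 (y) x 12 mm, a wedge sloping up to +x, two gate posts 122 mm high at x = -98, y = +-128 mm, a steel hoop 155 mm high at x = 72 mm. Origin at desk level under the middle of the strip; x points from the gate to the hoop, z up
- bed: sloping dark face of the cradle, 118 x 233 mm. Origin at the strip's centre, at the frame's flush level, 65 mm above the desk; x up the slope (28 degrees), y along the strip, z square out of the face. The strip is six hard slats, yellow and white by turns, 56 (x) x 28.5 (y) mm, at y = -75, -45, -15, 15, 45, 75 mm; the flush frame round them is 29 mm wide at the sides and 25 mm at the ends
- gate (a joint): angle of the small oak picket gate before the sloping face: 0 shut, grows as it opens away from the face (seen from above its free end swings clockwise about the hinge, towards the cradle's -x), 1.65 is its stop; light friction (0.06 N m), it stays where it is left
- gate_hinge (a point): point on the gate's upright hinge axis, 97 mm above the desk, at the cradle's +y post. The gate is 228 mm long, 10 mm thick, its top rail's top is 98 mm above the desk
- gate_knob (a point): top centre of the brass knob on the gate: an upright round pin 16 mm in diameter that stands 39 mm above the top rail, its top 137 mm above the desk, 70 mm from the hinge axis
- rest: fixed parking rest for the roller: grey base 100 (x) x 120 (y) x 8 mm with two oak bars along x, each 90 x 20 mm with top 70 mm above the desk, and a 60 mm gap between them (y = -30 to 30 mm). Origin at desk level at its centre, z up
- roller: hand roller, about 0.29 kg. Red upright handle 30 (x) x 26 (y) mm, z = 70 to 144 mm; aluminium plate 66 (x) x 84 (y) mm, z = 62 to 70 mm; below, a black rubber wheel 48 mm across, 40 mm wide, axle along x (rolls along y). Origin at the unloaded wheel's lowest point. Parked, the plate lies on the rest's bars, wheel between them, axle along the bars, origin 8 mm above the desk; either way round
- carriage (a joint): how far the sprung wheel is pushed up into its fork (m): 0 unloaded, 0.012 its stop; it pushes with 5.4 N plus 0.9 N per mm, so half pressed (6 mm) is about 11 N
- wheel (a joint): turn of the roller's wheel about its axle (rad), 0 at the start, either sign; 24 mm of rolling per rad
- slat0 (a joint): sinking of the slat at y = -75 mm of the sloping face (m): 0 stands 3 mm proud of the frame, 0.003 flush; it gives way at about 4 N square to the face and stays where it is pressed
- slat1 (a joint): sinking of the slat at y = -45 mm of the sloping face (m): 0 stands 3 mm proud of the frame, 0.003 flush; it gives way at about 4 N square to the face and stays where it is pressed
- slat2 (a joint): sinking of the slat at y = -15 mm of the sloping face (m): 0 stands 3 mm proud of the frame, 0.003 flush; it gives way at about 4 N square to the face and stays where it is pressed
- slat3 (a joint): sinking of the slat at y = 15 mm of the sloping face (m): 0 stands 3 mm proud of the frame, 0.003 flush; it gives way at about 4 N square to the face and stays where it is pressed
- slat4 (a joint): sinking of the slat at y = 45 mm of the sloping face (m): 0 stands 3 mm proud of the frame, 0.003 flush; it gives way at about 4 N square to the face and stays where it is pressed
- slat5 (a joint): sinking of the slat at y = 75 mm of the sloping face (m): 0 stands 3 mm proud of the frame, 0.003 flush; it gives way at about 4 N square to the face and stays where it is pressed
- belt_pack: grey plastic belt pack, 66 x 92 x 24 mm, lying flat, with a short black stub; bystander, origin at the centre of its underside
- mic_capsule: silver microphone capsule, 50 mm wide, 58 mm tall, standing; bystander, origin at the centre of its underside
- ear_cushion: black rubber ear cushion ring, 80 mm across, 16 mm high, lying flat; bystander, origin at the centre of its underside
- jack_adapter: brass jack adapter, 24 mm wide, 52 mm tall, standing; bystander, origin at the centre of its underside
There are look-alikes about, which are no part of the job. What is shaped like the roller but green or orange is not meant.

How it is judged (in metres and radians):
On the way, in this order (a step that is already met when the one before it is completed fails the run):
1. the gate stands wide open (past 1.2 rad) (value of joint gate above 1.2 rad), for 0.2 s.
2. the roller's wheel has rolled at least 60 mm (2.5 rad) and is on the strip, with slats still raised ((value of joint wheel above 2.5 rad or value of joint wheel below -2.5 rad) and z of roller in the frame of bed below 0.012 m and x of roller in the frame of bed between -0.045 and 0.045 m), for 0.05 s.
3. all six slats are flush within 1 mm (value of joint each of slat0, slat1, slat2, slat3, slat4, slat5 above 0.002 m), for 0.2 s.
At the end, for the whole second after the job is handed in: All six slats within 1 mm of flush (each sunk more than 2 mm of 3), the gate still open past 1.1 rad, and the roller standing still and upright (within 0.1 rad) with its plate on the bars of its rest (height within 5 mm), within 30 mm of the rest's centre (all of step 3 and value of joint gate above 1.1 rad and horizontal distance between roller and rest below 0.03 m and z of roller in the frame of rest between 0.003 and 0.013 m and angle between roller's own z axis and vertical below 0.1 rad and linear speed of roller below 0.02 m/s); the robot touches nothing.
It fails at once if the belt pack, mic capsule, ear cushion or jack adapter is moved more than 20 mm (distance of any of belt_pack, mic_capsule, ear_cushion, jack_adapter from where it was at the start of the episode above 0.02 m).
It fails at once if the slats are pressed with the fingers instead of the roller (more than 3 N) (contact force between the fingers and bed above 3 N).
It fails at once if the roller is jammed into the cradle with more than 45 N (contact force between roller and cradle above 45 N).
It also fails if it takes over 67 s, if anything falls off the work surface, if the arm or the gripper's body presses on something with over 40 N, if the wrist force passes 120 N, or if a joint passes its speed limit or range.

## Working session

There is one attempt and no reset: what is moved stays moved. The work goes in short steps, Python scripts to look and compute and a shell command to move; the robot and the scene stay as the last step left them, time stands still between calls to the robot, and variables do not carry over. Pictures are saved under pics/ and viewed, at most 10 in all, crops included, and the job is handed in when it is done.

```bash
mkdir -p pics
cat > h.py <<'E'
from cell import *
import numpy as np, cv2
def cap(n,f=None):
    c=capture(n)
    if f: cv2.imwrite(f,c["img"][:,:,::-1])
    c["K"]=np.array([[c["fx"],0,c["cx"]],[0,c["fy"],c["cy"]],[0,0,1]]); c["d"]=np.array(c["distortion"],float)
    return c
def ray(c,uv):
    p=cv2.undistortPoints(np.array(uv,float).reshape(-1,1,2),c["K"],c["d"]).reshape(-1,2)
    v=np.c_[p,np.ones(len(p))]; R=np.array(c["R"]); o=-R.T@np.array(c["t"]); return o,v@R
def onz(c,uv,z):
    o,v=ray(c,uv); return o+v*((z-o[2])/v[:,2])[:,None]
def proj(c,X):
    R=np.array(c["R"]);return cv2.projectPoints(np.array(X,float).reshape(-1,1,3),cv2.Rodrigues(R)[0],np.array(c["t"],float),c["K"],c["d"])[0].reshape(-1,2)
def wr(c,o):
    M=np.array(c["mount"]);T=np.eye(4);T[:3,:3]=o["tool_rot"];T[:3,3]=o["position"];W=np.linalg.inv(T@M);c["R"]=W[:3,:3];c["t"]=W[:3,3];return c
E
python3 - <<'E'
from h import *
a=cap("top","pics/top.png");b=cap("side","pics/side.png")
for c in(a,b):print(c["fx"],-np.array(c["R"]).T@np.array(c["t"]),np.array(c["R"])[2])
o=get_obs();print(o)
E
```

```text
515.0503365635748 [ 375.60560187  -19.30473836 1511.18455635] [ 0.13281456  0.01222393 -0.99106552]
370.15223505995095 [489.69232453 991.88940906 771.84830719] [ 0.06666418 -0.83239921 -0.55015221]
{'clock': 0.1, 'q': array([ 1.26910434e+00,  2.64635353e-01,  1.60524456e+00,  9.18214963e-06,
        1.27371999e+00, -3.69265974e-02]), 'dq': array([ 2.98347178e-04, -1.62471051e-04, -3.32186961e-03, -8.74815040e-05,
        4.75039601e-04,  1.46078391e-03]), 'tau': array([ 1.18251486e-03, -5.03611708e+01, -3.58075976e+01,  7.30285677e-02,
        2.31928693e-02, -6.36937398e-05]), 'position': array([176.47112615, 650.89214211, 259.53724321]), 'tool_rot': array([[-9.65153189e-01,  2.61684841e-01, -6.04809551e-04],
       [ 2.61685527e-01,  9.65151295e-01, -1.91398235e-03],
       [ 8.28725529e-05, -2.00555608e-03, -9.99997985e-01]]), 'force': array([ 1.14375528,  0.23760901, -0.20581377]), 'moment': array([ 0.00513016, -0.02752996,  0.00938161]), 'gripper_force': 0.0, 'finger_gap': 88.18281018221622}
```

View pics/top.png

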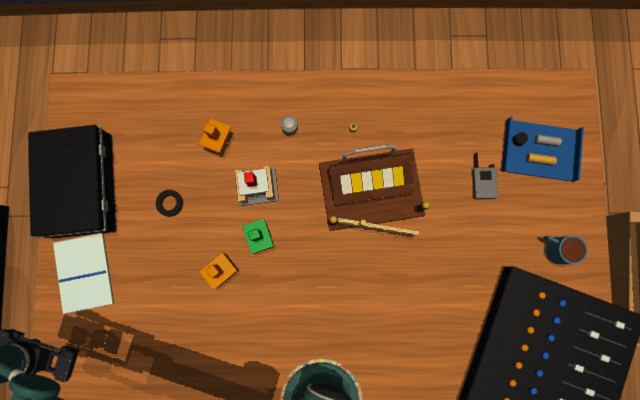

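View pics/side.png

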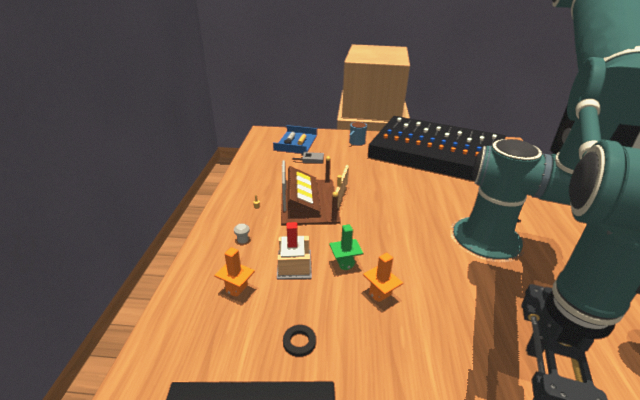

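The top view shows red roller on the grey rest with oak bars at about (250,180). Green at (258,236) and orange at (215,135) and (218,270) are look-alikes that don't match "red handle, aluminium plate". The cradle is at (370,185), with posts at (334,220) and (425,206). The gate is slightly ajar, free end at (417,233). Next I'll get coarse positions and an enlarged crop.

Run:
```python
from h import *
c=cap("top");im=c["img"]
cv2.imwrite("pics/crop.png",cv2.resize(im[130:260,220:440],None,fx=3.6,fy=3.6,interpolation=cv2.INTER_CUBIC)[:,:,::-1])
hsv=cv2.cvtColor(im,cv2.COLOR_RGB2HSV)
m=(((hsv[...,0]<5)|(hsv[...,0]>174))&(hsv[...,1]>180)&(hsv[...,2]>120)).astype(np.uint8); m[:,:220]=0;m[:150]=0;m[210:]=0;m[:,300:]=0
ys,xs=np.nonzero(m);print("red",xs.mean(),ys.mean(),len(xs),onz(c,[[xs.mean(),ys.mean()]],140))
# strip: yellow or white
r=im[160:200,335:410].astype(int);g=hsv[160:200,335:410]
m=((r.min(2)>150)|((r[...,0]>170)&(r[...,1]>130)&(r[...,2]<90))).astype(np.uint8)
k=max(cv2.findContours(cv2.morphologyEx(m,cv2.MORPH_CLOSE,np.ones((3,3))),0,2)[0],key=cv2.contourArea)
b=cv2.minAreaRect(k);print(b)
p=cv2.boxPoints(b)+[335,160];print(p);print(onz(c,[p.mean(0)],68))
print("posts z122",onz(c,[[334,220],[425,206]],122))
print("knob z137",onz(c,[[364,222]],137), "gate end z98",onz(c,[[417,233]],98))
```

```text
red 248.76470588235293 177.18823529411765 85 [[618.65176985 188.92867743 140.        ]]
((37.167625427246094, 19.589595794677734), (18.246862411499023, 62.799617767333984), 81.25383758544922)
[[339.74566078 175.34682178]
 [401.81502533 165.79768848]
 [404.58959198 183.83237076]
 [342.52022552 193.38150406]]
[[ 622.73714969 -151.36094372   68.        ]]
posts z122 [[ 503.10877384  -41.40212318  122.        ]
 [ 540.17367047 -288.7251633   122.        ]]
knob z137 [[ 496.03594925 -121.34490954  137.        ]] gate end z98 [[ 468.54138904 -269.23446473   98.        ]]
```

View pics/crop.png

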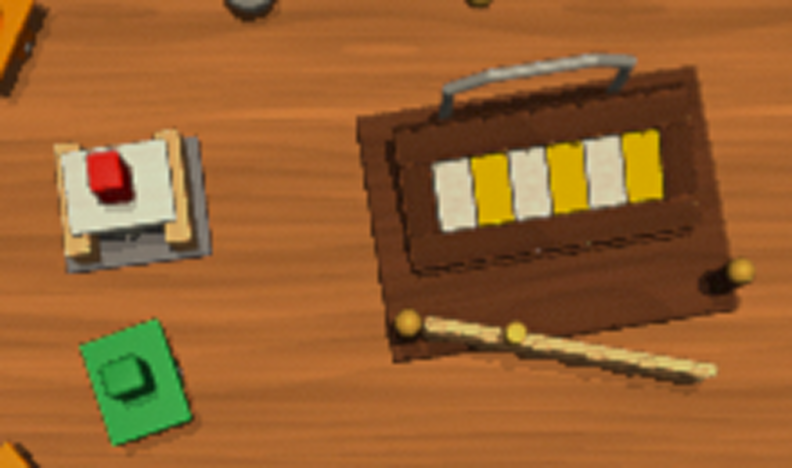

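The crop confirms that the red-handled roller with the pale plate is on the oak-bar rest, at crop pixel (110,178). It also shows the hinge post at (408,323), the knob at (516,332) and the gate ajar by about 0.3 rad. I'll turn the tool and approach.

```bash
python3 -m inch '[{"offset":[0,0,-10],"roll":0.144,"claw":1},{"offset":[0,0,-10],"roll":0.144,"claw":1},{"offset":[0,0,-10],"roll":0.144,"claw":1},{"offset":[0,0,-10],"roll":0.144,"claw":1},{"offset":[0,0,-10],"roll":0.144,"claw":1},{"offset":[0,0,-10],"roll":0.144,"claw":1},{"offset":[0,0,-10],"roll":0.144,"claw":1},{"offset":[0,0,-10],"roll":0.144,"claw":1}]'
cat >> h.py <<'E'
def to(X,yaw=None):
    o=get_obs();R=np.array(o["tool_rot"]);y=np.arctan2(R[1,1],R[0,1])
    print("t",round(o["clock"],2),"pos",np.round(o["position"],1),"yaw_y",round(float(y),4),"F",np.round(o["force"],1),"need",np.round(R.T@(np.array(X)-o["position"]),1),"" if yaw is None else round(float(y-yaw),4))
E
python3 - <<'E'
from h import *
to([560,190,340]);print(np.round(capture("wrist")["mount"],2), cap("wrist")["fx"])
E
```

```text
clock: 0.95
position: [176.6, 651.2, 340.5]
tool_rot: [[-0.147, 0.989, -0.0], [0.989, 0.147, -0.001], [-0.001, -0.0, -1.0]]
force: [-0.1, 1.3, 0.5]
finger_gap: 88.1
gripper_force: 0.0
t 0.95 pos [176.6 651.2 340.5] yaw_y 0.148 F [-0.1  1.3  0.5] need [-512.7  311.2    0.9] 
[[-0.0000e+00 -9.5000e-01 -3.1000e-01  8.0980e+01]
 [ 1.0000e+00 -0.0000e+00  0.0000e+00  1.1000e-01]
 [-0.0000e+00 -3.1000e-01  9.5000e-01 -1.2398e+02]
 [ 0.0000e+00  0.0000e+00  0.0000e+00  1.0000e+00]] 336.8605456388456
```

```bash
python3 -m inch '[{"offset":[-41,27,0],"roll":0,"claw":1},{"offset":[-41,27,0],"roll":0,"claw":1},{"offset":[-41,27,0],"roll":0,"claw":1},{"offset":[-41,27,0],"roll":0,"claw":1},{"offset":[-41,27,0],"roll":0,"claw":1},{"offset":[-41,27,0],"roll":0,"claw":1},{"offset":[-41,27,0],"roll":0,"claw":1},{"offset":[-41,27,0],"roll":0,"claw":1}]'
python3 -m inch '[{"offset":[-41,27,0],"roll":0,"claw":1},{"offset":[-41,27,0],"roll":0,"claw":1},{"offset":[-41,27,0],"roll":0,"claw":1},{"offset":[-41,27,0],"roll":0,"claw":1},{"offset":[0,0,0],"roll":0,"claw":1}]'
python3 - <<'E'
from h import *
to([610,190,340]);o=get_obs();c=cap("wrist","pics/w1.png");wr(c,o);np.savez("w1.npz",**{k:c[k] for k in("K","d","R","t")})
E
```

```text
clock: 1.85
position: [441.1, 358.6, 339.9]
tool_rot: [[-0.158, 0.988, -0.001], [0.988, 0.158, -0.0], [-0.0, -0.001, -1.0]]
force: [0.6, 0.8, -0.7]
finger_gap: 88.2
gripper_force: 0.0
clock: 2.35
position: [575.2, 210.2, 339.2]
tool_rot: [[-0.151, 0.989, -0.0], [0.989, 0.151, -0.003], [-0.003, -0.001, -1.0]]
force: [-1.3, 0.7, 0.5]
finger_gap: 88.0
gripper_force: 0.0
t 2.35 pos [575.2 210.2 339.2] yaw_y 0.1517 F [-1.3  0.7  0.5] need [-25.2  31.3  -0.7]
```

View pics/w1.png

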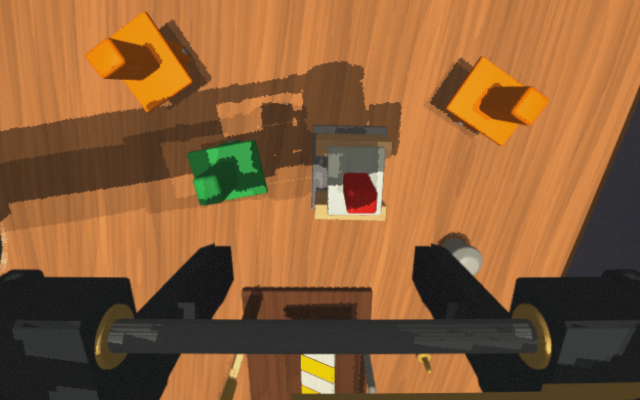

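The wrist view shows the red handle at (360,193), its plate at (355,180), and the bars and grey base around it. Green is at (228,172), the oranges at (140,60) and (498,100), and the cradle and slats at (310,370). I'll measure the roller.

Run:
```python
from h import *
im=cv2.imread("pics/w1.png")[:,:,::-1].copy();c=dict(np.load("w1.npz"))
hsv=cv2.cvtColor(im,cv2.COLOR_RGB2HSV)
box=np.zeros(im.shape[:2],bool);box[115:230,295:405]=1
red=((hsv[...,0]<6)|(hsv[...,0]>172))&(hsv[...,1]>170)&box
top=red&(im[...,0]>165)
for n,m in(("red",red),("top",top)):
    k=max(cv2.findContours(m.astype(np.uint8),0,2)[0],key=cv2.contourArea);b=cv2.minAreaRect(k);print(n,m.sum(),b);print(onz(c,cv2.boxPoints(b),152).round(1).tolist(),onz(c,[b[0]],152).round(1))
print([im[y,x].tolist() for y,x in((180,355),(205,362),(150,355),(200,340))])
pl=(hsv[...,1]<60)&(im.min(2)>70)&box
k=cv2.convexHull(np.argwhere((pl|red))[:,::-1].astype(np.int32))
pl2=cv2.morphologyEx(((hsv[...,1]<60)&(im.min(2)>180)&box).astype(np.uint8),cv2.MORPH_OPEN,np.ones((2,2)))
ys,xs=np.nonzero(pl2);print("plate bright extents",xs.min(),xs.max(),ys.min(),ys.max())
cv2.imwrite("pics/w1c.png",cv2.resize(im[110:235,290:410],None,fx=4.8,fy=4.8,interpolation=cv2.INTER_CUBIC)[:,:,::-1])
```

```text
red 1117 ((359.5, 192.5), (39.0, 31.0), 90.0)
[[594.9, 217.5, 152.0], [624.0, 221.9, 152.0], [631.8, 183.2, 152.0], [601.6, 178.6, 152.0]] [[613.  200.6 152. ]]
top 180 ((362.65655517578125, 209.80018615722656), (10.232251167297363, 28.741809844970703), 73.0724868774414)
[[604.4, 182.1, 152.0], [629.4, 194.7, 152.0], [634.3, 185.1, 152.0], [609.1, 172.3, 152.0]] [[619.4 183.6 152. ]]
[[89, 17, 13], [108, 24, 17], [93, 94, 84], [231, 231, 213]]
plate bright extents 329 383 173 215
```

View pics/w1c.png

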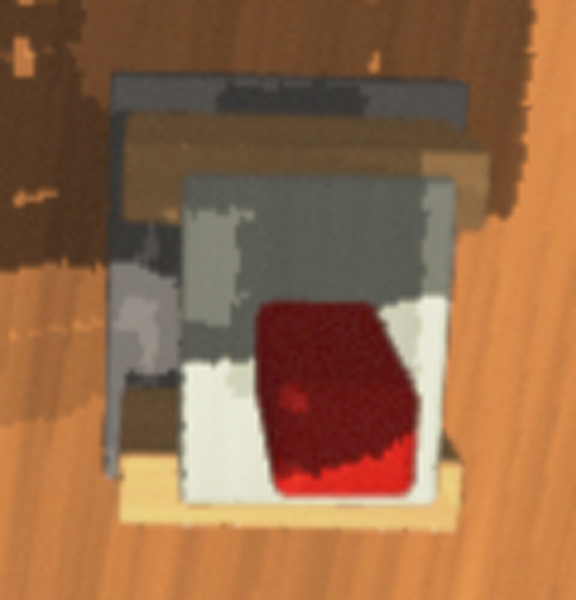

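Run:
```python
from h import *
c=dict(np.load("w1.npz"))
f=lambda p,z:onz(c,np.array(p,float)/4.8+[289.6,109.6],z)[:,:2]
for n,p,z in(("plate",[(183,177),(455,177),(438,503),(183,503)],78),("handle",[(262,392),(418,394),(412,494),(277,494)],152),("lowbar",[(121,454),(462,459),(458,530),(120,523)],70),("hibarL",[(124,114),(124,140)],70),("base",[(112,72),(468,80)],8)):
    q=f(p,z);print(n,q.mean(0).round(1),q.round(1).tolist(),np.arctan2(*(q[1]-q[0])[::-1]).round(3))
to([613,187,340])
```

```text
plate [617.3 191.9] [[578.7, 228.1], [642.9, 237.9], [655.9, 155.6], [591.7, 145.9]] 0.152
handle [616.2 191.2] [[598.2, 199.6], [629.3, 204.0], [632.4, 182.7], [604.9, 178.5]] 0.138
lowbar [619.3 150.1] [[574.4, 153.8], [661.5, 165.7], [664.5, 146.2], [576.9, 134.9]] 0.136
hibarL [563.1 236.6] [[562.6, 239.7], [563.5, 233.5]] -1.426
base [606.5 248.9] [[557.6, 242.5], [655.5, 255.3]] 0.13
t 2.4 pos [573.5 212.4 339.3] yaw_y 0.1525 F [ 0.7 -0.2 -0.3] need [-31.1  35.2  -0.7]
```

```bash
python3 -m inch '[{"offset":[-40,-8,0],"roll":0,"claw":1},{"offset":[-40,-8,0],"roll":0,"claw":1},{"offset":[-40,-8,0],"roll":0,"claw":1},{"offset":[-40,-8,0],"roll":0,"claw":1},{"offset":[-40,-8,0],"roll":0,"claw":1},{"offset":[-40,-8,0],"roll":0,"claw":1},{"offset":[-40,-8,0],"roll":0,"claw":1},{"offset":[-36,-6,0],"roll":0,"claw":1}]'
python3 -m inch '[{"offset":[0,0,0],"roll":0,"claw":1},{"offset":[0,0,0],"roll":0,"claw":1}]'
python3 - <<'E'
from h import *
to([560,-110,340]);o=get_obs();c=cap("wrist","pics/w2.png");wr(c,o);np.savez("w2.npz",**{k:c[k] for k in("K","d","R","t")})
E
```

```text
clock: 3.2
position: [558.7, -106.8, 340.3]
tool_rot: [[-0.157, 0.988, -0.001], [0.988, 0.157, 0.001], [0.001, -0.0, -1.0]]
force: [0.1, -0.1, -0.1]
finger_gap: 88.0
gripper_force: 0.0
clock: 3.4
position: [559.1, -105.9, 340.2]
tool_rot: [[-0.154, 0.988, -0.001], [0.988, 0.154, 0.001], [0.001, -0.001, -1.0]]
force: [-0.2, 0.3, -0.1]
finger_gap: 88.4
gripper_force: 0.0
t 3.4 pos [ 559.1 -105.9  340.2] yaw_y 0.1549 F [-0.2  0.3 -0.1] need [-4.1  0.3  0.2]
```

View pics/w2.png

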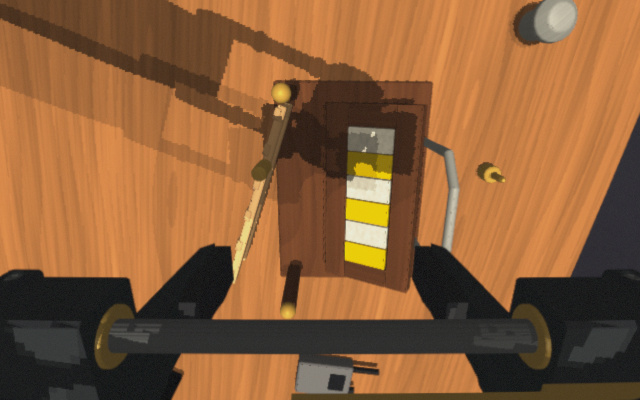

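The wrist view shows the +y post top at (281,93), the −y post at (288,312), the knob top at (262,171) and the strip corners at (348,126), (394,129), (386,270) and (345,263).

Run:
```python
from h import *
im=cv2.imread("pics/w2.png")[:,:,::-1].copy();c=dict(np.load("w2.npz"))
P=onz(c,[(281.5,92.5),(288,312.5)],122)[:,:2];K=onz(c,[(262,170)],137)[:,:2]
L=onz(c,[(347.5,126),(345,262.5)],54.5)[:,:2];H=onz(c,[(394.5,129),(386,270.5)],80.8)[:,:2]
print("posts",P.round(1),"knob",K.round(1),"d",np.linalg.norm(K-P[0]))
print("L",L.round(1),"H",H.round(1),"len",np.linalg.norm(L[0]-L[1]),np.linalg.norm(H[0]-H[1]))
for a,b in((P[0],P[1]),(L[0],L[1]),(H[0],H[1])):
    d=a-b;print("yaw",np.arctan2(-d[0],d[1]).round(4))
s=(L.sum(0)+H.sum(0))/4;print("strip mid z67.6",s)
yaw=np.mean([np.arctan2(-(a-b)[0],(a-b)[1]) for a,b in((P[0],P[1]),(L[0],L[1]),(H[0],H[1]))])
X=np.array([np.cos(yaw),np.sin(yaw)]);Y=np.array([-X[1],X[0]])
print(yaw,"cradle from strip",s+1.4*X,"from posts",P.mean(0)+98*X,"post spacing",np.linalg.norm(P[0]-P[1]))
h=P[0];print("knob angle",np.arctan2(K[0,1]-h[1],K[0,0]-h[0])+np.pi/2-yaw)
```

```text
posts [[ 507.9  -35.2]
 [ 545.1 -285.1]] knob [[ 499.1 -111.1]] d 76.3618347005046
L [[ 582.9  -63. ]
 [ 611.8 -243.8]] H [[ 633.3  -55.7]
 [ 661.9 -233.1]] len 183.0821856909173 179.70827398136834
yaw 0.1478
yaw 0.1587
yaw 0.1596
strip mid z67.6 [ 622.46789097 -148.91029327]
0.15535578076052195 cradle from strip [ 623.85103013 -148.69366902] from posts [ 623.34120146 -144.97356871] post spacing 252.62264578345514
knob angle -0.2709703007994355
```

```bash
python3 -m inch '[{"offset":[-6,-26,0],"roll":0,"claw":0},{"offset":[0,0,20],"roll":0.14,"claw":0},{"offset":[0,0,40],"roll":0.14,"claw":0},{"offset":[0,0,40],"roll":0,"claw":0},{"offset":[0,0,30],"roll":0,"claw":0},{"offset":[0,0,20],"roll":0,"claw":0},{"offset":[0,0,0],"roll":0,"claw":0}]'
python3 - <<'E'
from h import *
to([534.8,-115.7,137],-0.128);o=get_obs();c=cap("wrist","pics/w3.png");wr(c,o);print(proj(c,[[499.1,-111.1,137]]),o["finger_gap"])
E
```

```text
clock: 4.15
position: [532.2, -113.9, 186.8]
tool_rot: [[0.122, 0.992, -0.007], [0.992, -0.122, 0.002], [0.002, -0.007, -1.0]]
force: [0.1, 0.5, -0.6]
finger_gap: 34.0
gripper_force: 0.0
t 4.15 pos [ 532.2 -113.9  186.8] yaw_y -0.1226 F [ 0.1  0.5 -0.6] need [-1.6  3.2 49.8] 0.0054
[[264.55881961 241.26686307]] 33.96829838313339
```

View pics/w3.png

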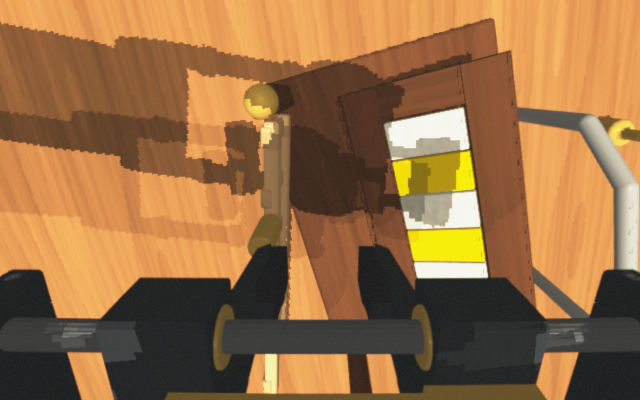

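The wrist view shows the knob at (265,232), as predicted, with the gate lying along the tool x axis. The fingers are still closing.

```bash
python3 -m inch '[{"offset":[-2,3,0],"roll":0,"claw":0},{"offset":[0,0,0],"roll":0,"claw":0},{"offset":[0,0,0],"roll":0,"claw":0},{"offset":[0,0,20],"roll":0,"claw":0},{"offset":[0,0,20],"roll":0,"claw":0},{"offset":[0,0,10],"roll":0,"claw":0},{"offset":[0,-5,0],"roll":0,"claw":0},{"offset":[0,-5,0],"roll":0,"claw":0}]'
python3 -m inch '[{"offset":[-3,-10,0],"roll":0.14,"claw":0},{"offset":[-3,-10,0],"roll":0.14,"claw":0},{"offset":[-3,-10,0],"roll":0.14,"claw":0},{"offset":[-3,-10,0],"roll":0.14,"claw":0},{"offset":[-3,-10,0],"roll":0.14,"claw":0},{"offset":[-3,-10,0],"roll":0.14,"claw":0},{"offset":[-3,-10,0],"roll":0.14,"claw":0},{"offset":[0,0,0],"roll":0,"claw":0}]'
python3 - <<'E'
from h import *
to([534.8,-115.7,137],-0.128);cap("top","pics/t2.png");o=get_obs();c=cap("wrist","pics/w4.png")
cv2.imwrite("pics/t2c.png",cv2.resize(cv2.imread("pics/t2.png")[150:280,290:450],None,fx=3.5,fy=3.5))
E
```

```text
clock: 5.0
position: [527.5, -117.9, 141.3]
tool_rot: [[0.126, 0.992, 0.0], [0.992, -0.126, -0.0], [-0.0, 0.0, -1.0]]
force: [0.3, 0.7, -0.0]
finger_gap: 0.4
gripper_force: 0.0
clock: 5.8
position: [459.1, -99.9, 141.9]
tool_rot: [[0.894, 0.448, 0.002], [0.448, -0.894, -0.0], [0.001, 0.001, -1.0]]
force: [0.7, -0.6, -0.3]
finger_gap: 0.6
gripper_force: 0.0
t 5.8 pos [459.1 -99.9 141.9] yaw_y -1.1062 F [ 0.7 -0.6 -0.3] need [60.6 48.   5. ] -0.9782
```

View pics/w4.png

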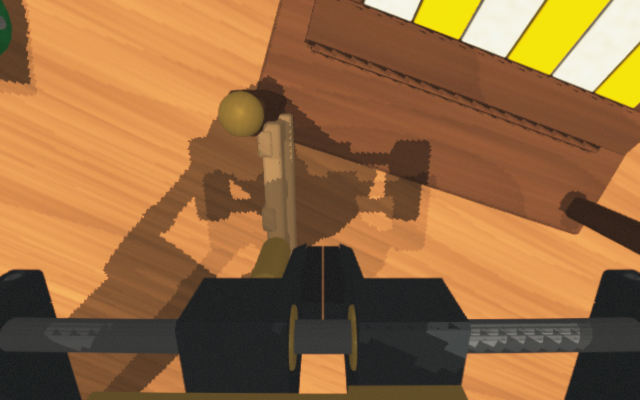

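The gate follows the fingers and is at about 1.26 rad. I'll push it a little further, then retreat upwards.

```bash
python3 -m inch '[{"offset":[-3,-10,0],"roll":0.14,"claw":0},{"offset":[-2,-7,0],"roll":0.1,"claw":0},{"offset":[0,0,0],"roll":0,"claw":0},{"offset":[0,10,0],"roll":0,"claw":0},{"offset":[0,15,0],"roll":0,"claw":0},{"offset":[0,0,-40],"roll":0,"claw":0},{"offset":[0,0,-40],"roll":-0.149,"claw":0.7},{"offset":[0,0,-40],"roll":-0.149,"claw":0.7}]'
python3 -m inch '[{"offset":[0,0,-40],"roll":-0.149,"claw":0.7},{"offset":[0,0,-20],"roll":-0.149,"claw":0.7},{"offset":[0,0,0],"roll":-0.149,"claw":0.7},{"offset":[0,0,0],"roll":-0.149,"claw":0.7},{"offset":[0,0,0],"roll":-0.149,"claw":0.7},{"offset":[0,0,0],"roll":-0.149,"claw":0.7},{"offset":[0,0,0],"roll":-0.149,"claw":0.7},{"offset":[0,0,0],"roll":-0.149,"claw":0.7}]'
python3 - <<'E'
from h import *
to([616.8,191.6,340],0.145);cap("top","pics/t2.png")
cv2.imwrite("pics/t2c.png",cv2.resize(cv2.imread("pics/t2.png")[150:280,290:450],None,fx=3.5,fy=3.5))
E
```

```text
clock: 6.7
position: [454.0, -112.4, 261.9]
tool_rot: [[0.863, 0.505, -0.001], [0.505, -0.863, -0.0], [-0.001, -0.0, -1.0]]
force: [0.7, 0.0, -0.1]
finger_gap: 14.3
gripper_force: 0.0
clock: 7.5
position: [454.4, -112.4, 320.8]
tool_rot: [[-0.151, 0.989, 0.0], [0.989, 0.151, -0.0], [-0.0, 0.0, -1.0]]
force: [-0.4, 0.2, 0.6]
finger_gap: 61.6
gripper_force: 0.0
t 7.5 pos [ 454.4 -112.4  320.8] yaw_y 0.1511 F [-0.4  0.2  0.6] need [276.1 206.3 -19.3] 0.0061
```

View pics/t2c.png

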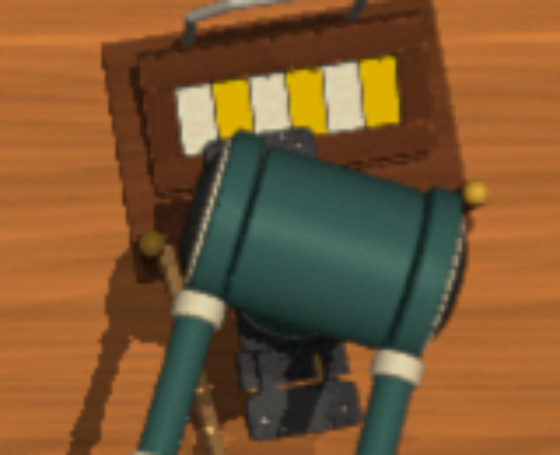

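The top view shows the gate wide open, from the hinge (160,243) to its end (210,440) in the crop, about 1.5 rad. Next is the roller.

```bash
python3 -m inch '[{"offset":[35,26,0],"roll":0,"claw":0.7},{"offset":[35,26,0],"roll":0,"claw":0.7},{"offset":[35,26,0],"roll":0,"claw":0.7},{"offset":[35,26,0],"roll":0,"claw":0.7},{"offset":[35,26,0],"roll":0,"claw":0.7},{"offset":[35,26,0],"roll":0,"claw":0.7},{"offset":[35,26,0],"roll":0,"claw":0.7},{"offset":[31,24,0],"roll":0,"claw":0.7}]'
python3 -m inch '[{"offset":[0,0,0],"roll":0.006,"claw":0.7},{"offset":[0,0,0],"roll":0,"claw":0.7}]'
python3 - <<'E'
from h import *
to([616.8,191.6,127],0.145)
E
```

```text
clock: 8.35
position: [619.9, 192.8, 320.3]
tool_rot: [[-0.142, 0.99, 0.0], [0.99, 0.142, -0.0], [-0.0, 0.0, -1.0]]
force: [0.8, -0.5, 0.5]
finger_gap: 61.5
gripper_force: 0.0
clock: 8.55
position: [618.9, 191.5, 319.7]
tool_rot: [[-0.138, 0.991, -0.001], [0.991, 0.138, -0.001], [-0.001, -0.001, -1.0]]
force: [0.6, -0.0, 0.4]
finger_gap: 61.9
gripper_force: 0.0
t 8.55 pos [618.9 191.5 319.7] yaw_y 0.1379 F [ 0.6 -0.   0.4] need [  0.6  -1.8 192.7] -0.0071
```

```bash
python3 -m inch '[{"offset":[0,-2,45],"roll":-0.005,"claw":0.7},{"offset":[0,0,45],"roll":0,"claw":0.7},{"offset":[0,0,40],"roll":0,"claw":0.7},{"offset":[0,0,30],"roll":0,"claw":0.7},{"offset":[0,0,20],"roll":0,"claw":0.7},{"offset":[0,0,12],"roll":0,"claw":0.7},{"offset":[0,0,0],"roll":0,"claw":0.7}]'
python3 -m inch '[{"offset":[0,0,0],"roll":0,"claw":0},{"offset":[0,0,0],"roll":0,"claw":0},{"offset":[0,0,0],"roll":0,"claw":0},{"offset":[0,0,0],"roll":0,"claw":0},{"offset":[0,0,0],"roll":0,"claw":0},{"offset":[0,0,0],"roll":0,"claw":0}]'
python3 -c "
from h import *
to([616.8,191.6,127],0.145)"
```

```text
clock: 9.25
position: [614.9, 189.7, 126.9]
tool_rot: [[-0.141, 0.99, -0.003], [0.99, 0.141, -0.001], [-0.001, -0.003, -1.0]]
force: [0.1, -0.8, 0.3]
finger_gap: 62.0
gripper_force: 0.0
clock: 9.85
position: [616.8, 191.8, 129.8]
tool_rot: [[-0.143, 0.99, 0.002], [0.99, 0.143, 0.0], [0.0, 0.002, -1.0]]
force: [-0.0, -0.1, 4.1]
finger_gap: 29.6
gripper_force: 30.0
t 9.85 pos [616.8 191.8 129.8] yaw_y 0.1432 F [-0.  -0.1  4.1] need [-0.2 -0.   2.8] -0.0018
```

Gripped at 29.6 mm. I'll lift, then carry it to the +y end of the strip.

```bash
python3 -m inch '[{"offset":[0,0,-15],"roll":0,"claw":0},{"offset":[0,0,-25],"roll":0,"claw":0},{"offset":[0,0,-35],"roll":0,"claw":0},{"offset":[0,0,-35],"roll":0,"claw":0},{"offset":[0,0,-35],"roll":0,"claw":0},{"offset":[0,0,-30],"roll":-0.01,"claw":0},{"offset":[0,0,0],"roll":0,"claw":0}]'
python3 -c "
from h import *
to([593.3,-70.1,310],0.152);print(get_obs()['finger_gap'])"
```

```text
clock: 10.55
position: [618.2, 192.2, 309.8]
tool_rot: [[-0.152, 0.988, 0.009], [0.988, 0.152, 0.002], [0.001, 0.009, -1.0]]
force: [1.0, 0.9, -1.9]
finger_gap: 29.8
gripper_force: 30.0
t 10.55 pos [618.2 192.2 309.8] yaw_y 0.1531 F [ 1.   0.9 -1.9] need [-255.4  -64.6   -1.1] 0.0011
29.83336911437663
```

```bash
python3 -m inch '[{"offset":[-25,-6,0],"roll":0,"claw":0},{"offset":[-40,-10,0],"roll":0,"claw":0},{"offset":[-45,-12,0],"roll":0,"claw":0},{"offset":[-45,-12,0],"roll":0,"claw":0},{"offset":[-45,-12,0],"roll":0,"claw":0},{"offset":[-35,-8,0],"roll":0,"claw":0},{"offset":[-20,-5,0],"roll":0,"claw":0}]'
python3 -m inch '[{"offset":[0,0,0],"roll":0,"claw":0},{"offset":[0,0,0],"roll":0,"claw":0},{"offset":[0,0,0],"roll":0,"claw":0}]'
python3 - <<'E'
from h import *
for i in range(3):
    to([593.3,-70.1,310],0.152); capture("side")
c=cap("side");im=c["img"];hsv=cv2.cvtColor(im,cv2.COLOR_RGB2HSV)
cv2.imwrite("pics/s2.png",im[:,:,::-1])
E
```

```text
clock: 11.25
position: [588.8, -73.1, 300.8]
tool_rot: [[-0.15, 0.989, -0.005], [0.989, 0.15, -0.0], [0.0, -0.004, -1.0]]
force: [-0.3, -0.3, -3.4]
finger_gap: 29.6
gripper_force: 30.0
clock: 11.55
position: [590.3, -69.3, 302.4]
tool_rot: [[-0.153, 0.988, -0.002], [0.988, 0.153, 0.001], [0.001, -0.002, -1.0]]
force: [-0.1, -0.1, -2.8]
finger_gap: 29.9
gripper_force: 30.0
t 11.55 pos [590.3 -69.3 302.4] yaw_y 0.1536 F [-0.1 -0.1 -2.8] need [-1.2  2.9 -7.6] 0.0016
t 11.6 pos [590.4 -69.1 302.8] yaw_y 0.1542 F [-0.8  0.7 -3.2] need [-1.4  2.7 -7.2] 0.0022
t 11.65 pos [590.6 -69.1 303.1] yaw_y 0.1545 F [ 0.5  0.2 -3.7] need [-1.4  2.5 -7. ] 0.0025
```

```bash
python3 -m inch '[{"offset":[-1,3,30],"roll":0,"claw":0},{"offset":[0,0,35],"roll":0,"claw":0},{"offset":[0,0,25],"roll":0,"claw":0},{"offset":[0,0,15],"roll":0,"claw":0},{"offset":[0,0,5],"roll":0,"claw":0},{"offset":[0,0,0],"roll":0,"claw":0},{"offset":[0,0,0],"roll":0,"claw":0},{"offset":[0,0,0],"roll":0,"claw":0}]'
python3 -m inch '[{"offset":[0,0,2],"roll":0,"claw":0},{"offset":[0,0,2],"roll":0,"claw":0},{"offset":[0,0,0],"roll":0,"claw":0}]'
```

```text
clock: 12.55
position: [595.1, -71.1, 195.7]
tool_rot: [[-0.152, 0.988, 0.003], [0.988, 0.152, -0.001], [-0.001, 0.003, -1.0]]
force: [0.3, 0.2, -3.1]
finger_gap: 29.9
gripper_force: 30.0
clock: 12.85
position: [594.5, -71.1, 190.7]
tool_rot: [[-0.152, 0.988, 0.002], [0.988, 0.152, -0.0], [-0.001, 0.002, -1.0]]
force: [0.2, -0.6, 1.3]
finger_gap: 29.6
gripper_force: 30.0
```

```bash
python3 -m inch '[{"offset":[0,0,2],"roll":0,"claw":0},{"offset":[0,0,2],"roll":0,"claw":0},{"offset":[0,0,0],"roll":0,"claw":0},{"offset":[0,0,0],"roll":0,"claw":0}]'
python3 -c "
from h import *
to([593.3,-70.1,181],0.152);print(get_obs()['moment'])"
```

```text
clock: 13.25
position: [594.2, -71.0, 186.3]
tool_rot: [[-0.152, 0.988, 0.001], [0.988, 0.152, -0.0], [-0.0, 0.001, -1.0]]
force: [-0.9, -0.1, 4.8]
finger_gap: 29.8
gripper_force: 30.0
t 13.25 pos [594.2 -71.  186.3] yaw_y 0.1531 F [-0.9 -0.1  4.8] need [ 1.1 -0.8  5.3] 0.0011
[-0.08251996  0.04176198 -0.04294223]
```

```bash
python3 -m inch '[{"offset":[0,0,2],"roll":0,"claw":0},{"offset":[0,0,2],"roll":0,"claw":0},{"offset":[0,0,0],"roll":0,"claw":0},{"offset":[0,0,0],"roll":0,"claw":0}]'
python3 -c "
from h import *
to([619.1,-232.3,181],0.152)
c=cap('wrist','pics/w5.png')"
```

```text
clock: 13.65
position: [594.3, -71.0, 182.6]
tool_rot: [[-0.152, 0.988, 0.001], [0.988, 0.152, -0.0], [-0.0, 0.001, -1.0]]
force: [-0.1, 0.3, 6.8]
finger_gap: 29.8
gripper_force: 30.0
t 13.65 pos [594.3 -71.  182.6] yaw_y 0.153 F [-0.1  0.3  6.8] need [-1.631e+02 -1.000e-01  1.700e+00] 0.001
```

View pics/w5.png

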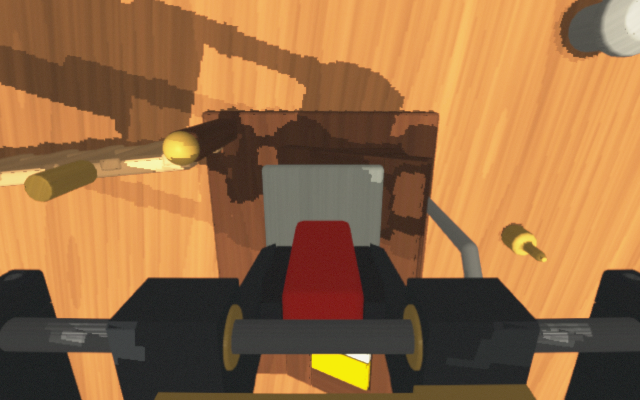

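The wrist view shows the roller upright on the strip's +y end, with the plate at (325,205) clear of the hoop at (460,230). The gate is open on the left. Net load is about 10 N, so I'll start rolling.

```bash
python3 -m inch '[{"offset":[-6,0,0],"roll":0,"claw":0},{"offset":[-9,0,0],"roll":0,"claw":0},{"offset":[-10,0,0],"roll":0,"claw":0},{"offset":[-10,0,0],"roll":0,"claw":0},{"offset":[-10,0,0],"roll":0,"claw":0},{"offset":[-10,0,0],"roll":0,"claw":0},{"offset":[-10,0,0],"roll":0,"claw":0},{"offset":[-10,0,0],"roll":0,"claw":0}]'
python3 -c "
from h import *
to([619.1,-232.3,182],0.152)"
```

```text
clock: 14.5
position: [603.9, -144.3, 181.4]
tool_rot: [[-0.152, 0.988, -0.004], [0.988, 0.152, 0.003], [0.003, -0.003, -1.0]]
force: [-3.3, 4.0, 7.6]
finger_gap: 30.1
gripper_force: 30.0
t 14.5 pos [ 603.9 -144.3  181.4] yaw_y 0.1528 F [-3.3  4.   7.6] need [-89.3   1.6  -0.9] 0.0008
```

```bash
python3 -m inch '[{"offset":[-10,0,0],"roll":0,"claw":0},{"offset":[-10,0,0],"roll":0,"claw":0},{"offset":[-10,1,0],"roll":0,"claw":0},{"offset":[-10,0,0],"roll":0,"claw":0},{"offset":[-10,0,0],"roll":0,"claw":0},{"offset":[-10,0,0],"roll":0,"claw":0},{"offset":[-10,0,0],"roll":0,"claw":0},{"offset":[-10,0,0],"roll":0,"claw":0}]'
python3 -m inch '[{"offset":[-8,0,0],"roll":0,"claw":0},{"offset":[0,0,0],"roll":0,"claw":0},{"offset":[0,0,0],"roll":0,"claw":0}]'
python3 -c "
from h import *
to([593.3,-70.1,182],0.152)"
```

```text
clock: 15.3
position: [616.8, -223.9, 181.6]
tool_rot: [[-0.153, 0.988, -0.004], [0.988, 0.153, 0.001], [0.002, -0.004, -1.0]]
force: [-4.9, 0.9, 6.8]
finger_gap: 30.1
gripper_force: 30.0
clock: 15.6
position: [618.0, -232.6, 181.7]
tool_rot: [[-0.152, 0.988, -0.004], [0.988, 0.152, -0.0], [0.0, -0.004, -1.0]]
force: [-5.7, -0.9, 6.1]
finger_gap: 29.9
gripper_force: 30.0
t 15.6 pos [ 618.  -232.6  181.7] yaw_y 0.1527 F [-5.7 -0.9  6.1] need [164.4   0.3  -0.3] 0.0007
```

There is plenty of time, so I'll make a return pass slightly firmer to be sure.

```bash
python3 -m inch '[{"offset":[0,0,1.5],"roll":0,"claw":0},{"offset":[6,0,0],"roll":0,"claw":0},{"offset":[9,0,0],"roll":0,"claw":0},{"offset":[10,0,0],"roll":0,"claw":0},{"offset":[10,0,0],"roll":0,"claw":0},{"offset":[10,0,0],"roll":0,"claw":0},{"offset":[10,0,0],"roll":0,"claw":0},{"offset":[10,0,0],"roll":0,"claw":0}]'
python3 -m inch '[{"offset":[10,0,0],"roll":0,"claw":0},{"offset":[10,0,0],"roll":0,"claw":0},{"offset":[10,0,0],"roll":0,"claw":0},{"offset":[10,0,0],"roll":0,"claw":0},{"offset":[10,0,0],"roll":0,"claw":0},{"offset":[10,0,0],"roll":0,"claw":0},{"offset":[10,0,0],"roll":0,"claw":0},{"offset":[10,0,0],"roll":0,"claw":0}]'
python3 -m inch '[{"offset":[10,0,0],"roll":0,"claw":0},{"offset":[6,0,0],"roll":0,"claw":0},{"offset":[0,0,0],"roll":0,"claw":0},{"offset":[0,0,-10],"roll":0,"claw":0},{"offset":[0,0,-30],"roll":0,"claw":0},{"offset":[0,0,-40],"roll":0,"claw":0},{"offset":[0,0,-40],"roll":0,"claw":0},{"offset":[0,0,0],"roll":0,"claw":0}]'
python3 -m inch '[{"offset":[0,0,0],"roll":0,"claw":0},{"offset":[0,0,0],"roll":0,"claw":0}]'
python3 -c "
from h import *
to([616.8,191.8,303],0.145)"
```

```text
clock: 16.4
position: [608.5, -168.3, 180.7]
tool_rot: [[-0.153, 0.988, -0.003], [0.988, 0.153, -0.002], [-0.001, -0.003, -1.0]]
force: [-4.7, -2.9, 8.4]
finger_gap: 29.6
gripper_force: 30.0
clock: 17.2
position: [596.2, -89.2, 180.4]
tool_rot: [[-0.153, 0.988, -0.003], [0.988, 0.153, -0.002], [-0.002, -0.003, -1.0]]
force: [-4.0, -2.3, 8.6]
finger_gap: 29.4
gripper_force: 30.0
clock: 18.0
position: [598.2, -73.2, 306.4]
tool_rot: [[-0.152, 0.988, 0.011], [0.988, 0.152, -0.002], [-0.003, 0.01, -1.0]]
force: [0.7, 0.4, -2.5]
finger_gap: 29.8
gripper_force: 30.0
clock: 18.2
position: [593.6, -72.5, 297.0]
tool_rot: [[-0.152, 0.988, -0.005], [0.988, 0.152, 0.001], [0.002, -0.005, -1.0]]
force: [-0.3, -0.1, -3.8]
finger_gap: 29.6
gripper_force: 30.0
t 18.2 pos [593.6 -72.5 297. ] yaw_y 0.153 F [-0.3 -0.1 -3.8] need [257.7  63.1  -5.9] 0.008
```

```bash
python3 -m inch '[{"offset":[25,6,-3],"roll":0,"claw":0},{"offset":[40,10,-3],"roll":0.008,"claw":0},{"offset":[45,11,0],"roll":0,"claw":0},{"offset":[45,11,0],"roll":0,"claw":0},{"offset":[45,11,0],"roll":0,"claw":0},{"offset":[36,9,0],"roll":0,"claw":0},{"offset":[20,5,0],"roll":0,"claw":0},{"offset":[0,0,0],"roll":0,"claw":0}]'
python3 -m inch '[{"offset":[0,0,0],"roll":0,"claw":0},{"offset":[0,0,0],"roll":0,"claw":0},{"offset":[0,0,0],"roll":0,"claw":0},{"offset":[0,0,0],"roll":0,"claw":0}]'
python3 -c "
from h import *
to([616.8,191.8,129],0.145)"
```

```text
clock: 19.0
position: [618.4, 192.5, 302.2]
tool_rot: [[-0.148, 0.989, -0.006], [0.989, 0.148, -0.0], [0.0, -0.006, -1.0]]
force: [-0.4, -0.9, -3.1]
finger_gap: 29.5
gripper_force: 30.0
clock: 19.4
position: [620.0, 188.5, 306.1]
tool_rot: [[-0.143, 0.99, -0.0], [0.99, 0.143, -0.0], [-0.0, -0.0, -1.0]]
force: [-0.0, -0.1, -3.2]
finger_gap: 30.1
gripper_force: 30.0
t 19.4 pos [620.  188.5 306.1] yaw_y 0.1435 F [-0.  -0.1 -3.2] need [  3.7  -2.7 177.1] -0.0015
```

```bash
python3 -m inch '[{"offset":[3,-3,35],"roll":0,"claw":0},{"offset":[0,0,40],"roll":0,"claw":0},{"offset":[0,0,40],"roll":0,"claw":0},{"offset":[0,0,25],"roll":0,"claw":0},{"offset":[0,0,10],"roll":0,"claw":0},{"offset":[0,0,0],"roll":0,"claw":0},{"offset":[0,0,0],"roll":0,"claw":0},{"offset":[0,0,0],"roll":0,"claw":0}]'
python3 -c "
from h import *
to([616.8,191.8,129],0.145)"
```

```text
clock: 20.2
position: [618.3, 192.6, 159.0]
tool_rot: [[-0.144, 0.99, 0.004], [0.99, 0.144, 0.001], [0.001, 0.005, -1.0]]
force: [-0.2, -0.1, -3.5]
finger_gap: 30.0
gripper_force: 30.0
t 20.2 pos [618.3 192.6 159. ] yaw_y 0.1448 F [-0.2 -0.1 -3.5] need [-0.6 -1.8 30. ] -0.0002
```

```bash
python3 -m inch '[{"offset":[-0.5,-1.5,10],"roll":0,"claw":0},{"offset":[0,0,8],"roll":0,"claw":0},{"offset":[0,0,5],"roll":0,"claw":0},{"offset":[0,0,2],"roll":0,"claw":0},{"offset":[0,0,1],"roll":0,"claw":0},{"offset":[0,0,0],"roll":0,"claw":0},{"offset":[0,0,0],"roll":0,"claw":0},{"offset":[0,0,0],"roll":0,"claw":0}]'
python3 -m inch '[{"offset":[0,0,1.5],"roll":0,"claw":0},{"offset":[0,0,1.5],"roll":0,"claw":0},{"offset":[0,0,0],"roll":0,"claw":0},{"offset":[0,0,0],"roll":0,"claw":0}]'
```

```text
clock: 21.0
position: [615.3, 191.6, 130.4]
tool_rot: [[-0.145, 0.99, 0.0], [0.99, 0.145, 0.0], [0.0, 0.0, -1.0]]
force: [0.1, 0.4, -3.0]
finger_gap: 29.9
gripper_force: 30.0
clock: 21.4
position: [615.6, 191.7, 129.8]
tool_rot: [[-0.145, 0.989, 0.001], [0.989, 0.145, 0.0], [0.0, 0.001, -1.0]]
force: [-4.5, -0.8, 8.0]
finger_gap: 29.6
gripper_force: 30.0
```

Seated at the pick height. I'll release, rise and check.

```bash
python3 -m inch '[{"offset":[0,0,-0.5],"roll":0,"claw":0.7},{"offset":[0,0,0],"roll":0,"claw":0.7},{"offset":[0,0,0],"roll":0,"claw":0.7},{"offset":[0,0,0],"roll":0,"claw":0.7},{"offset":[0,0,0],"roll":0,"claw":0.7},{"offset":[0,0,-15],"roll":0,"claw":0.7},{"offset":[0,0,-30],"roll":0,"claw":0.7},{"offset":[0,0,-40],"roll":0,"claw":0.7}]'
python3 -m inch '[{"offset":[0,-10,-45],"roll":0,"claw":0.7},{"offset":[0,-10,-45],"roll":0,"claw":0.7},{"offset":[0,-10,-40],"roll":0,"claw":0.7},{"offset":[0,0,0],"roll":0,"claw":0.7},{"offset":[0,0,0],"roll":0,"claw":0.7}]'
python3 - <<'E'
from h import *
o=get_obs();c=wr(cap("wrist","pics/w6.png"),o);im=c["img"]
hsv=cv2.cvtColor(im,cv2.COLOR_RGB2HSV)
m=(((hsv[...,0]<6)|(hsv[...,0]>172))&(hsv[...,1]>170)).astype(np.uint8)
k=max(cv2.findContours(m,0,2)[0],key=cv2.contourArea);h=cv2.convexHull(k).reshape(-1,2)
# expected silhouette of an upright parked handle
C=np.array([616.,191.7]);X=np.array([np.cos(.145),np.sin(.145)]);Y=np.array([-X[1],X[0]])
P=[[*(C+a*15*X+b*13*Y),z] for z in(78,152) for a in(-1,1) for b in(-1,1)]
q=proj(c,P);print("handle bbox seen",h.min(0),h.max(0),"expected",q.min(0).round(1),q.max(0).round(1),o["position"].round())
t=cap("top","pics/t3.png");hs=cv2.cvtColor(t["img"],cv2.COLOR_RGB2HSV)
E
```

```text
clock: 22.2
position: [613.7, 191.1, 212.1]
tool_rot: [[-0.144, 0.989, -0.004], [0.99, 0.144, -0.001], [-0.001, -0.004, -1.0]]
force: [0.2, 0.1, -0.3]
finger_gap: 61.7
gripper_force: 0.0
clock: 22.7
position: [586.0, 187.4, 345.6]
tool_rot: [[-0.145, 0.989, 0.005], [0.989, 0.145, 0.001], [0.001, 0.005, -1.0]]
force: [-0.2, 0.0, -0.6]
finger_gap: 61.8
gripper_force: 0.0
handle bbox seen [335 152] [366 187] expected [334.  149.8] [368.4 189.2] [586. 187. 346.]
```

```bash
python3 -c "
from cell import *
print(finish_job())"
```

```text
the job is handed in; nothing more can be done
None
```

I opened the gate to about 1.5 rad, rolled the strip end to end and back at roughly 10–11 N, put the roller back upright on its rest and handed the job in. The tool cannot tilt, so the roller was held vertical, not square to the slope. I judged the slats flush from the rolling force rather than measuring them, and `finish_job()` returned no verdict.

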